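# Fetch the lunette case from behind the votive and taper holders

## Task

Clear the ruby glass votive holder and the boxwood taper holder off the wooden board into the steel side tray, then fetch the brass lunette case that lay behind them and set it down centred on the round dark plinth. Only then put the votive holder and the taper holder back on the board, each on the very brass inlay where it stood at the start. Set everything down upright and gently, never drop or tip it, and leave the bronze cross, the hand bell and the glass cruet where they are.

Things in the scene. Friction and masses are not known exactly. Their poses are not given: they have to be found in the camera images.
- votive: Votive holder: open straight-sided tumbler of thick ruby-red glass, 54 mm diameter, 80 mm high, wall 4 mm, about 0.22 kg, loose. Grasp across the outside from above. Origin: centre of its underside; z up. It starts upright on one of the two brass inlays of the board.
- taper: Taper holder of turned pale boxwood, 90 mm high, about 0.12 kg, loose: round foot 56 mm diameter (10 mm high), slim stem 22 mm diameter, then from 52 to 90 mm height a straight round head 42 mm in diameter with a small dark socket in its top; grasp it by the head from above. Origin: centre of its underside; z up. It starts upright on the other brass inlay.
- case: Lunette case: flat round lacquered-brass box (closed, one solid piece), 54 mm diameter, 30 mm high, a small bronze cross on its lid, about 0.20 kg, loose. Origin: centre of its underside; z up. It starts flat on the board, between and behind the two much taller holders, only about 10 mm from each: no room for fingers until they are gone.
- board: Fixed oak board, 190 mm (its x) by 200 mm (its y), top 12 mm above its origin (centre of its underside, at countertop z = 0). Along its +x edge, far from the robot, a 10 mm thick rail rises 33 mm above the top. Two flush round brass inlays, 66 mm across, centred at board x = +4 mm, y = +60 and -60 mm: one holder starts centred on each. The case starts near x = +35 mm, y = 0.
- tray: Fixed open stainless-steel tray, the side area: 140 mm (its x) by 210 mm (its y) outside, walls 5 mm thick and 18 mm high, inner floor 5 mm above its origin. Origin: centre of its underside, on the countertop. Holds both holders side by side along its y.
- plinth: Fixed round dark-wood plinth, 84 mm diameter at the foot, flat top 78 mm in diameter and 15 mm above its origin. Origin: centre of its underside, on the countertop. Target for the lunette case.
- cross: Bystander: small bronze hand cross lying flat on the countertop, 130 mm by 75 mm, 10 mm thick, loose. Origin: on the underside at the middle of the long bar (its x). Leave alone.
- bell: Bystander: brass hand bell with an upright dark wooden handle, 64 mm diameter, 93 mm high, loose, standing on the countertop. Origin: centre of its underside. Leave alone.
- cruet: Bystander: stoppered clear glass cruet, 68 mm diameter, 112 mm high, loose, standing on the countertop. Origin: centre of its underside. Leave alone.

How it is judged:
By the outcome, as a careful person would: the job done as asked, in the order asked, and still so for the second after the job is handed in, with the robot touching nothing.
It also fails if it takes over 141 s, if anything falls off the work surface, if the arm or the gripper's body presses on something with over 40 N, if the wrist force passes 120 N, or if a joint passes its speed limit or range.

## Robot

A 7-joint arm with a two-finger parallel gripper is mounted at the origin on the work surface. World frame = base frame: x ahead of the robot, y to its left, z up, the work surface at z = 0. Lengths are in m, angles in rad, forces in N, time in s.
With the tool pointing down it reaches from about 0.4 to 0.85 m from the base axis. Payload 10.4 kg.
Tool frame: the origin (TCP) lies midway between the tips of the shut fingers; the grasp point (between the pads) lies hold_point_z behind it (hold_point_z is the distance from the TCP to the grasp point, in m); z points along the fingers, y is the line along which they close (so a half turn about z gives the same grasp; the last joint's range is limited). The gripper opens to 87 mm and grips with 3 to 60 N. Pads are 19 mm wide; open, the fingers measure 117 mm over their backs; the gripper's body (75 mm by 190 mm) begins 51 mm behind the grasp point.
Start: joints at [-1.348, 0.332, -0.065, 1.46, 0.022, 1.35, -0.088], TCP at [0.152, 0.606, 0.223] pointing down, gripper open.
Joint ranges: [-2.6, 2.6], [-0.5, 2.12], [-1.47, 1.34], [0.16, 2.42], [-1.27, 4.41], [0.06, 2.06], [-2.6, 2.6]. Speed limits (rad/s): [2.22, 2.22, 2.79, 2.79, 3.14, 3.14, 3.14].

## Interface

Orientations are given as a unit quaternion [x, y, z, w].
In Python, from bench import * gives the robot as it stands. The module is installed in compiled form; this text tells all that it offers.
- The arm moves only by the tool drive_tool, never from a script. Its argument "increments" is a list of rows, each a list of 6 numbers: the shift along the tool's x, y, z scaled (see below), then the turn, a rotation vector about the tool's x, y, z scaled (see below). In form: [[dx, dy, dz, rx, ry, rz], ...]. A call has exactly 5 rows; each row is the pose to reach, as a shift and turn from the pose commanded when the call began, along the tool's axes at that moment; what a row does not reach only later rows make up. The controller multiplies each number of a shift by 300 mm and each number of a turn by pi/4 rad. A row lasts 1/12 s, in which the tool goes at most 41.7 mm and 7.16 degrees, less where a joint would pass 70% of its speed; a pose out of reach is approached as far as the arm can. A call with a number of a shift or a turn outside -1 to 1 is refused whole. A call with a gripper value outside its range is refused whole. "claw" is the closure, from 0 (fully open) to 1 (shut), set as the call begins (left out, the last holds). The fingers move at their own pace and stop on an object; "force" is the grip in N (left out, the last holds). Time passes only in rows, so rows that repeat a pose let the fingers close, or fill a call up. It gives the time, the measured TCP pose, the force, the opening and the grip force at its end, in the units of the state.
- read_state(): the state, without advancing time (a new reading comes with each control period).
- camera(name): name is "side" or "top" or "wrist"; returns the picture (384x512x3 uint8, blue, green, red); there is no depth.
- get_calibration(name): a dict with "K" (3x3 intrinsics, pixels), "position" and "rotation" of the camera in the world. Camera axes: x right, y down, z forward; pixel columns grow to the right and rows downward; lengths in m; the calibration is good to about 2 mm. A picture is of the moment at which its call begins: read the wrist's pose just before it. get_calibration takes no time and is no camera call; for the wrist camera it gives the pose at the moment of the call.
- close_job(): hands the job in; it is judged then, once.
The state is a dict: "time": time; "joint_positions": joint angles; "joint_vel": joint speeds; "joint_torque": joint torques, N m; "ee_pos": TCP position; "eef_rot": TCP orientation; "ft_force": force on the tool from outside, world axes, zero at the start; "torque": the same for the moment, N m; "width": finger opening in m; "grip_force": force on a finger pad.
Only numpy, scipy, OpenCV 4.12 (cv2) and the standard library are available. Lean on these libraries where they do the work, as an engineer would, in place of code of your own. Each camera call takes 0.05 s, during which the arm holds its last target. There are 200 camera calls.

## Working session

There is one attempt and no reset: what is moved stays moved. The work goes in short steps, Python scripts to look and compute and a tool call to move; the robot and the scene stay as the last step left them, time stands still between calls to the robot, and variables do not carry over. Pictures are saved under pics/ and viewed, at most 14 in all, crops included, and the job is handed in when it is done.

Besides the shell and the picture viewer there is one more tool, called after "Call:" by a JSON object that holds its "op" and its "data". drive_tool: Moves the arm, as the interface text tells. Its arguments: {"type":"object","properties":{"increments":{"type":"array","items":{"type":"array","items":{"type":"number"}}},"claw":{"type":"number"},"force":{"type":"number"}},"required":["increments"]}

```bash
mkdir -p pics
cat > h.py <<'E'
from bench import *
import numpy as np, cv2
from scipy.spatial.transform import Rotation as R
def px(cal,uv,z):
    K=np.array(cal["K"]);Rm=np.array(cal["rotation"]);p=np.array(cal["position"])
    if Rm.shape!=(3,3): Rm=R.from_quat(Rm.ravel()).as_matrix()
    d=Rm@np.linalg.inv(K)@np.array([uv[0],uv[1],1.]); return p+d*(z-p[2])/d[2]
def proj(cal,P):
    K=np.array(cal["K"]);Rm=np.array(cal["rotation"]);p=np.array(cal["position"])
    q=K@(Rm.T@(np.array(P)-p)); return q[:2]/q[2]
def inc(P,cur=None):
    s=read_state(); r=R.from_quat(s["eef_rot"]); return r.inv().apply(np.array(P)-s["ee_pos"])/0.3
E
python3 - <<'E'
from h import *
s=read_state();print(s)
print({k:v for k,v in globals().items() if 'hold' in k.lower()})
c=get_calibration("top");print(c);print(get_calibration("side"))
cv2.imwrite("pics/top1.png",cv2.resize(camera("top"),(800,600),interpolation=cv2.INTER_CUBIC))
cv2.imwrite("pics/side1.png",cv2.resize(camera("side"),(800,600),interpolation=cv2.INTER_CUBIC))
E
```

```text
{'time': 0.0, 'joint_positions': array([-1.34757958,  0.33287283, -0.06469427,  1.46092671,  0.02160271,
        1.34989882, -0.08852339]), 'joint_vel': array([-0.0010126 ,  0.00063426, -0.00146415, -0.0010321 , -0.0013296 ,
       -0.00052146, -0.00163281]), 'joint_torque': array([-6.56563370e-04, -6.23279357e+01,  2.41579668e-02, -3.89881074e+01,
       -6.13718480e-02,  4.01834480e-02,  1.47944247e-04]), 'ee_pos': array([0.15200981, 0.60583966, 0.2217603 ]), 'eef_rot': array([ 1.22602857e-01,  9.92455562e-01, -7.03166973e-04, -5.18434967e-05]), 'ft_force': array([ 0.41837151,  0.2142372 , -0.37027181]), 'torque': array([ 0.01112134,  0.04752965, -0.0447584 ]), 'grip_force': 0.0, 'width': 0.08700817232162424}
{'hold_point_z': 0.0187}
{'K': array([[437.15414253,   0.        , 257.27428163],
       [  0.        , 437.15414253, 191.55655571],
       [  0.        ,   0.        ,   1.        ]]), 'position': array([ 0.34766761, -0.01704532,  1.01215437]), 'rotation': array([ 0.71260623, -0.69445376,  0.0744194 , -0.0662426 ])}
{'K': array([[348.61355073,   0.        , 257.94996796],
       [  0.        , 348.61355073, 198.32307347],
       [  0.        ,   0.        ,   1.        ]]), 'position': array([0.08050469, 0.48199575, 0.6266239 ]), 'rotation': array([-0.33779434,  0.8439951 , -0.38417515,  0.16117292])}
```

View pics/top1.png

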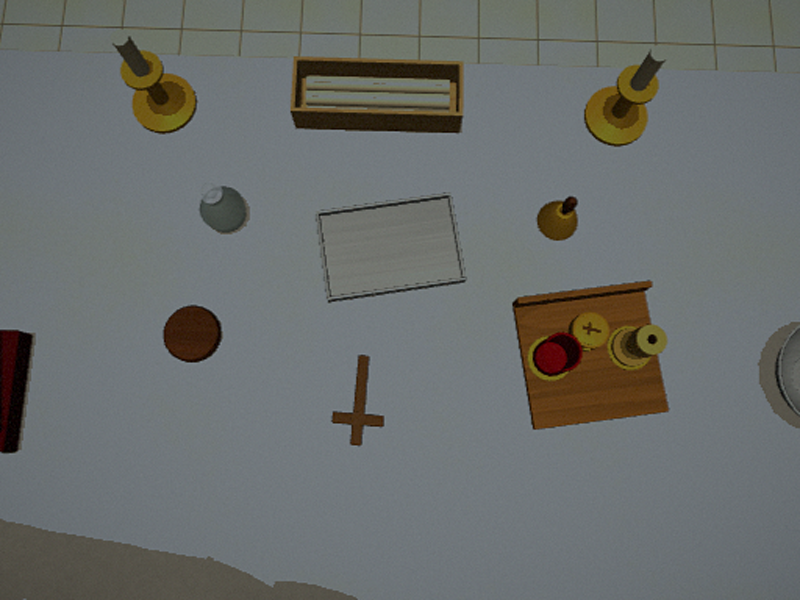

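View pics/side1.png

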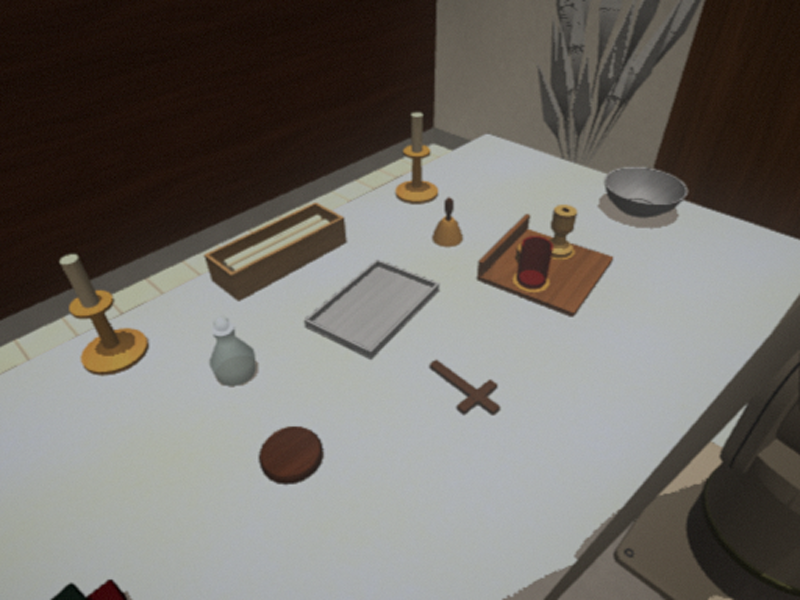

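The top view shows, in 800x600 pixels:
- Board: front corners at (533,429) and (668,410).
- Votive: rim near (560,352).
- Taper: head at (651,340).
- Case: (590,330).
- Tray: corners at (316,213), (450,194), (466,282) and (329,300).
- Plinth: (193,333).

The side view agrees with this layout.

Run:
```python
from h import *
c=get_calibration("top")
f=lambda u,v,z:px(c,((u+.5)*.64-.5,(v+.5)*.64-.5),z)[:2]
for n,u,v,z in [("bFL",533,429,.012),("bFR",668,410,.012),("railL",514,301,.045),("railR",651,283,.045),("tr1",316,213,.018),("tr2",450,194,.018),("tr3",466,282,.018),("tr4",329,300,.018),("plinth",192.5,333,.015),("taper",651,340,.102),("case",590,331,.042),("votiverim",561,352,.092),("inlV",549,358,.012),("inlT",630,347,.012),("crossTop",363,356,.01),("crossBot",357,444,.01),("bell",570,200,.093),("bellbase",558,220,.02),("cruet",212,196,.112),("cruetb",223,212,.03)]:
  print(n,f(u,v,z).round(4))
im=camera("top")[160:290,310:450]
cv2.imwrite("pics/top2.png",cv2.resize(im,None,fx=5,fy=4.6 if 0 else 4.6,interpolation=cv2.INTER_CUBIC)[:598])
```

```text
bFL [ 0.3645 -0.2194]
bFR [ 0.3965 -0.4166]
railL [ 0.5454 -0.1876]
railR [ 0.5777 -0.3882]
tr1 [0.6793 0.1083]
tr2 [ 0.7158 -0.0953]
tr3 [ 0.578  -0.1207]
tr4 [0.545  0.0825]
plinth [0.4907 0.2806]
taper [ 0.4851 -0.3625]
case [ 0.5049 -0.2975]
votiverim [ 0.4669 -0.2427]
inlV [ 0.4679 -0.2444]
inlT [ 0.4874 -0.3649]
crossTop [0.464  0.0295]
crossBot [0.3372 0.0336]
bell [ 0.6841 -0.26  ]
bellbase [ 0.6782 -0.2602]
cruet [0.6683 0.241 ]
cruetb [0.6728 0.2461]
```

View pics/top2.png

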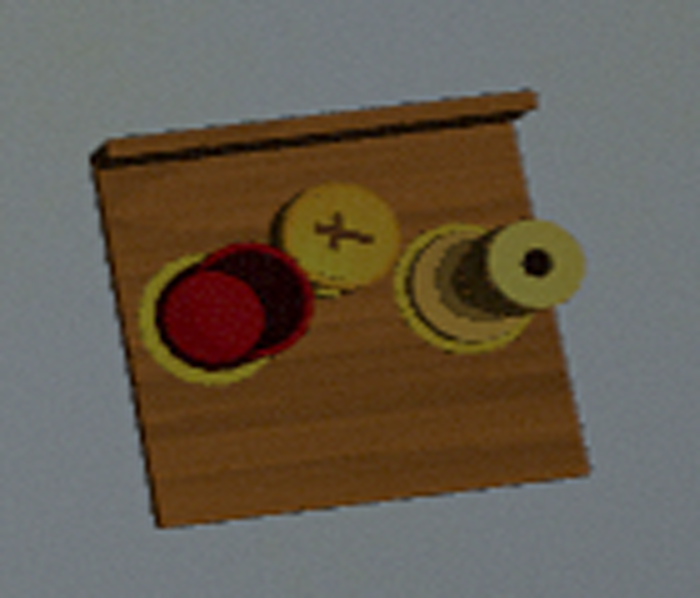

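Call:
{"op": "drive_tool", "data": {"increments": [[-0.11,-0.07,0,0,0,0],[-0.23,-0.14,0,0,0,0],[-0.34,-0.21,0,0,0,0],[-0.46,-0.28,0,0,0,0],[-0.57,-0.35,0,0,0,0]], "claw": 0}}

```text
time: 0.57
ee_pos: [0.2938, 0.4609, 0.2224]
eef_rot: [0.123, 0.992, -0.0, 0.0]
ft_force: [0.2, -0.4, -0.0]
width: 0.0867
grip_force: 0.0
```

Call:
{"op": "drive_tool", "data": {"increments": [[-0.11,-0.07,0,0,0,0],[-0.23,-0.14,0,0,0,0],[-0.34,-0.21,0,0,0,0],[-0.46,-0.28,0,0,0,0],[-0.57,-0.35,0,0,0,0]]}}

```text
time: 0.98
ee_pos: [0.434, 0.3174, 0.2226]
eef_rot: [0.123, 0.992, 0.0, 0.0]
ft_force: [0.8, 1.1, -0.1]
width: 0.087
grip_force: 0.0
```

```bash
cat >> h.py <<'E'
def look(n):
    s=read_state(); c=get_calibration("wrist"); im=camera("wrist")
    cv2.imwrite(f"pics/{n}.png",cv2.resize(im,(800,600),interpolation=cv2.INTER_CUBIC)); np.savez(f"pics/{n}.npz",**c); cv2.imwrite(f"pics/{n}_raw.png",im)
    print(s["time"],s["ee_pos"].round(4),s["eef_rot"].round(4),s["joint_positions"].round(2))
    return c
def pt(n,u,v,z): return px(np.load(f"pics/{n}.npz"),((u+.5)*.64-.5,(v+.5)*.64-.5),z)[:2].round(4)
E
python3 - <<'E'
from h import *
c=look("w1"); print(c["position"],R.from_quat(c["rotation"]).as_matrix()[:,2],"plinth px",proj(c,[.4907,.2806,.015])/.64,"votive",proj(c,[.468,-.243,.09]))
E
```

```text
0.9833 [0.434  0.3174 0.2226] [1.227e-01 9.924e-01 1.000e-04 1.000e-04] [-0.89  0.14  0.19  1.7  -0.03  1.3   0.63]Traceback (most recent call last):
  File "<stdin>", line 2, in <module>
  File "h.py", line 10, in proj
    q=K@(Rm.T@(np.array(P)-p)); return q[:2]/q[2]
         ~~~~^^~~~~~~~~~~~~~~
ValueError: matmul: Input operand 1 has a mismatch in its core dimension 0, with gufunc signature (n?,k),(k,m?)->(n?,m?) (size 3 is different from 4)
```

View pics/w1.png

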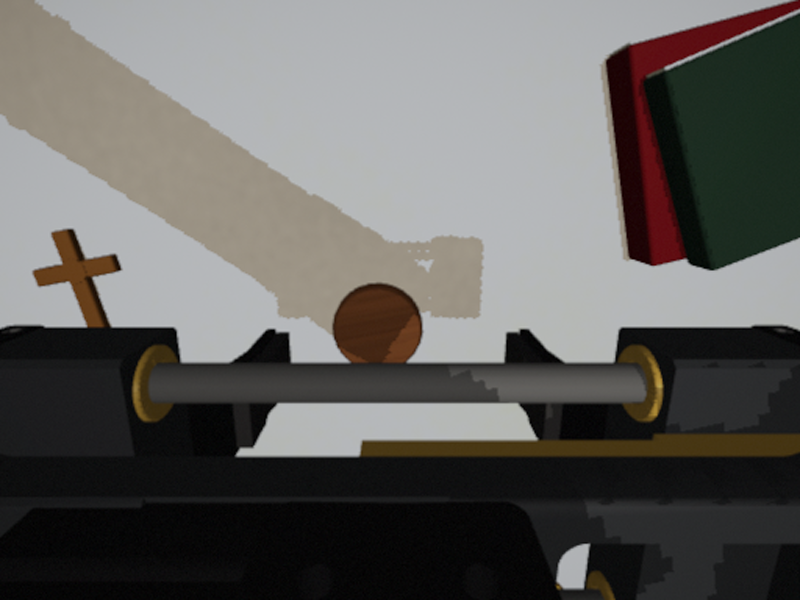

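The wrist view shows the plinth disc spanning u 334..422, with its upper edge at v 283.

Call:
{"op": "drive_tool", "data": {"increments": [[-0.05,-0.09,0,0,0,0],[-0.09,-0.19,0,0,0,0],[-0.14,-0.28,0,0,0,0],[-0.18,-0.38,0,0,0,0],[-0.23,-0.47,0,0,0,0]]}}

```text
time: 1.45
ee_pos: [0.4649, 0.1642, 0.2224]
eef_rot: [0.123, 0.992, 0.0, -0.0]
ft_force: [0.9, 0.7, 0.0]
width: 0.0869
grip_force: 0.0
```

Call:
{"op": "drive_tool", "data": {"increments": [[-0.05,-0.09,0,0,0,0],[-0.09,-0.19,0,0,0,0],[-0.14,-0.28,0,0,0,0],[-0.18,-0.38,0,0,0,0],[-0.23,-0.47,0,0,0,0]]}}

```text
time: 1.87
ee_pos: [0.4975, 0.0106, 0.2225]
eef_rot: [0.123, 0.992, 0.0, -0.0]
ft_force: [0.1, 0.5, -0.6]
width: 0.087
grip_force: 0.0
```

Call:
{"op": "drive_tool", "data": {"increments": [[-0.05,-0.09,0,0,0,0],[-0.09,-0.19,0,0,0,0],[-0.14,-0.28,0,0,0,0],[-0.18,-0.38,0,0,0,0],[-0.23,-0.47,0,0,0,0]]}}

```text
time: 2.28
ee_pos: [0.5302, -0.1429, 0.2225]
eef_rot: [0.123, 0.992, 0.0, -0.0]
ft_force: [0.9, 0.4, -0.3]
width: 0.0869
grip_force: 0.0
```

Call:
{"op": "drive_tool", "data": {"increments": [[-0.05,-0.09,0,0,0,0],[-0.09,-0.19,0,0,0,0],[-0.14,-0.28,0,0,0,0],[-0.18,-0.38,0,0,0,0],[-0.23,-0.47,0,0,0,0]]}}

```text
time: 2.7
ee_pos: [0.5629, -0.2964, 0.2222]
eef_rot: [0.123, 0.992, 0.0, -0.0]
ft_force: [0.8, 0.2, 0.1]
width: 0.087
grip_force: 0.0
```

```bash
sed -i 's/^    q=K/    if Rm.shape!=(3,3): Rm=R.from_quat(Rm.ravel()).as_matrix()\n    q=K/' h.py
python3 - <<'E'
from h import *
w=np.load("pics/w1.npz")
look("w2")
a=[pt("w1",378,283,.015),pt("w1",334,327,.015),pt("w1",422,327,.015)]
print(a,np.linalg.norm(a[2]-a[1]))
for p in ([.4907,.2806],[.4935,.2806],[.488,.2806]):
  t=np.linspace(0,6.28,73); q=np.array([proj(w,[p[0]+.039*np.cos(x),p[1]+.039*np.sin(x),.015]) for x in t])/.64; print(p,q.min(0),q.max(0))
E
```

```text
2.7 [ 0.5629 -0.2964  0.2222] [ 1.226e-01  9.925e-01  1.000e-04 -3.000e-04] [-0.09  0.41  0.68  1.46 -0.26  1.36  1.93]
[array([0.4475, 0.296 ]), array([0.4777, 0.2464]), array([0.4973, 0.3246])] 0.08061885635507365
[0.4907, 0.2806] [330.92492325 289.98254529] [415.89558572 370.35778249]
[0.4935, 0.2806] [331.78094279 292.91782672] [416.6047052  373.01675933]
[0.488, 0.2806] [330.09667629 287.14225694] [415.20947507 367.78528756]
```

View pics/w2.png

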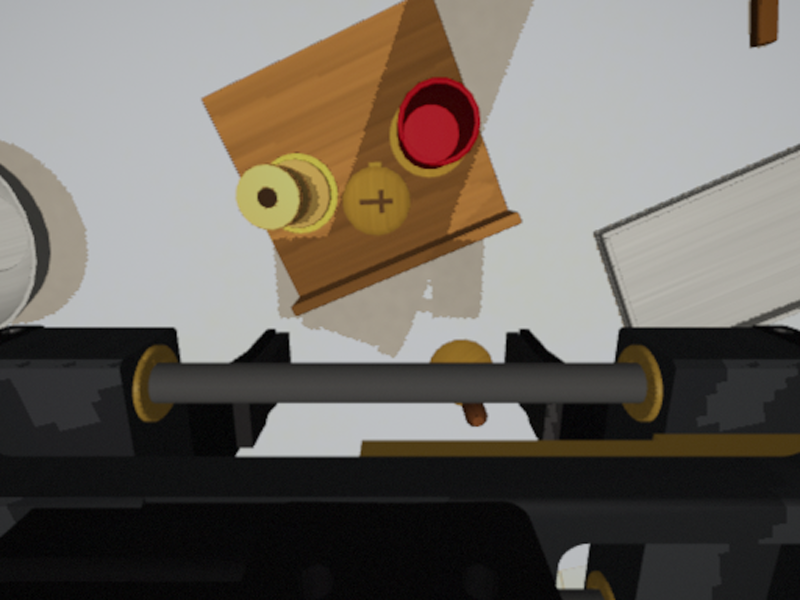

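The wrist view shows the votive rim centred near (439,119), the taper head at (268,197) and the case top at (377,200).

Run:
```python
from h import *
for n,u,v,z in [("votive",439,118.5,.092),("taper",268.5,197,.102),("case",377,199.5,.042),("bFR",203,99,.012),("railR",296,311,.045),("trcorner",597,233,.018)]: print(n,pt("w2",u,v,z))
w=np.load("pics/w1.npz"); t=np.linspace(0,6.28,73)
for p in ([.4907,.2806],[.4897,.2844],[.4875,.2855]):
  q=np.array([proj(w,[p[0]+r*np.cos(x),p[1]+r*np.sin(x),z]) for x in t for r,z in((.039,.015),(.042,.0))])/.64; print(p,q.min(0),q.max(0))
s=read_state(); r=R.from_quat(s["eef_rot"]).as_matrix(); print(r.round(4))
```

```text
votive [ 0.4642 -0.2442]
taper [ 0.4848 -0.3631]
case [ 0.505  -0.2985]
bFR [ 0.3946 -0.4164]
railR [ 0.5763 -0.3869]
trcorner [ 0.5788 -0.1238]
[0.4907, 0.2806] [330.11634941 282.8891921 ] [418.35850302 370.35778249]
[0.4897, 0.2844] [333.66017965 280.89603402] [422.00066952 368.49485124]
[0.4875, 0.2855] [334.12611324 278.36498785] [422.59606796 366.12981768]
[[-9.687e-01  2.482e-01 -1.200e-03]
 [ 2.482e-01  9.687e-01 -3.300e-03]
 [ 4.000e-04 -3.500e-03 -1.000e+00]]
```

Call:
{"op": "drive_tool", "data": {"increments": [[0.1,0.025,0,0,0,0],[0.2,0.05,0,0,0,0],[0.3,0.075,0,0,0,0],[0.355,0.09,0.05,0,0,0],[0.355,0.09,0.1,0,0,0]]}}

```text
time: 3.17
ee_pos: [0.4646, -0.2413, 0.1927]
eef_rot: [0.123, 0.992, 0.001, 0.001]
ft_force: [1.1, -0.5, 0.0]
width: 0.0872
grip_force: 0.0
```

Run:
```python
from h import *
look("w3"); print(inc([.4665,-.2437,.053]).round(4))
```

```text
3.1667 [ 0.4646 -0.2413  0.1927] [1.226e-01 9.925e-01 1.200e-03 6.000e-04] [-0.24  0.13  0.7   1.8  -0.09  1.24  1.81]
[-0.0096 -0.0084  0.4555]
```

View pics/w3.png

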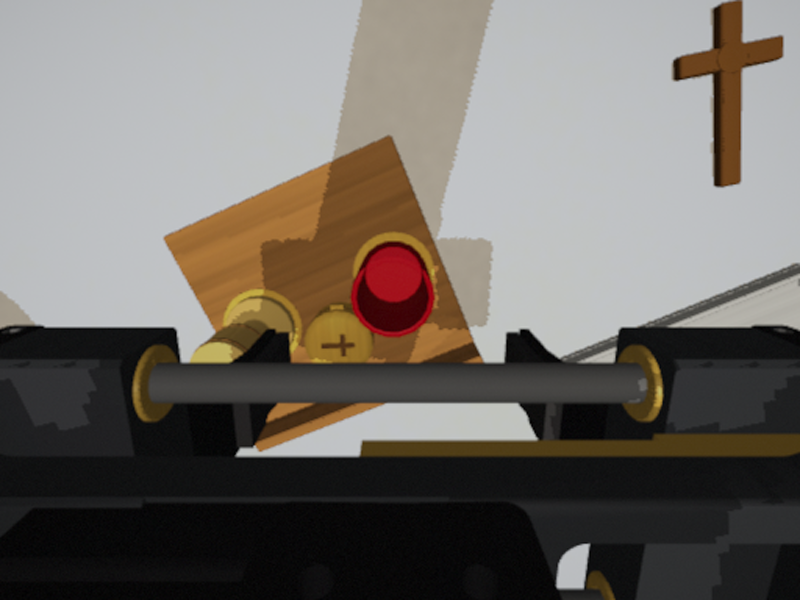

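The votive rim, centred near (393,293), sits about 4 px left of the finger midline, which agrees with the computed correction.

Call:
{"op": "drive_tool", "data": {"increments": [[-0.01,-0.008,0.08,0,0,0],[-0.01,-0.008,0.17,0,0,0],[-0.01,-0.008,0.26,0,0,0],[-0.01,-0.008,0.34,0,0,0],[-0.01,-0.008,0.39,0,0,0]]}}

```text
time: 3.63
ee_pos: [0.4681, -0.2452, 0.0732]
eef_rot: [0.122, 0.992, 0.0, -0.001]
ft_force: [0.4, -0.1, -0.4]
width: 0.0868
grip_force: 0.0
```

Call:
{"op": "drive_tool", "data": {"increments": [[0,0,0.02,0,0,0],[0,0,0.045,0,0,0],[0,0,0.065,0,0,0],[0,0,0.065,0,0,0],[0,0,0.065,0,0,0]]}}

```text
time: 4.05
ee_pos: [0.4691, -0.246, 0.0565]
eef_rot: [0.123, 0.992, -0.0, 0.0]
ft_force: [-0.8, -0.4, -0.1]
width: 0.0871
grip_force: 0.0
```

Call:
{"op": "drive_tool", "data": {"increments": [[0,0,0,0,0,0],[0,0,0,0,0,0],[0,0,0,0,0,0],[0,0,0,0,0,0],[0,0,0,0,0,0]], "claw": 1, "force": 15}}

```text
time: 4.47
ee_pos: [0.4689, -0.2458, 0.0562]
eef_rot: [0.123, 0.992, 0.0, 0.0]
ft_force: [-0.9, 0.3, -0.2]
width: 0.0616
grip_force: 0.0
```

Call:
{"op": "drive_tool", "data": {"increments": [[0,0,0,0,0,0],[0,0,0,0,0,0],[0,0,0,0,0,0],[0,0,0,0,0,0],[0,0,0,0,0,0]]}}

```text
time: 4.88
ee_pos: [0.4689, -0.2457, 0.0561]
eef_rot: [0.123, 0.992, 0.0, 0.0]
ft_force: [-0.8, 1.3, 2.4]
width: 0.0545
grip_force: 15.0
```

Call:
{"op": "drive_tool", "data": {"increments": [[0,0,-0.02,0,0,0],[0,0,-0.06,0,0,0],[0,0,-0.12,0,0,0],[0,0,-0.18,0,0,0],[0,0,-0.22,0,0,0]]}}

```text
time: 5.3
ee_pos: [0.469, -0.2465, 0.1243]
eef_rot: [0.123, 0.992, -0.0, 0.001]
ft_force: [0.7, -0.2, -1.9]
width: 0.0544
grip_force: 15.0
```

Call:
{"op": "drive_tool", "data": {"increments": [[-0.01,0.04,0,0,0,0],[-0.03,0.12,0,0,0,0],[-0.055,0.23,0,0,0,0],[-0.08,0.34,0,0,0,0],[-0.107,0.45,0,0,0,0]]}}

```text
time: 5.72
ee_pos: [0.533, -0.1205, 0.1217]
eef_rot: [0.123, 0.992, 0.0, -0.0]
ft_force: [0.7, -0.4, -2.7]
width: 0.0544
grip_force: 15.0
```

Call:
{"op": "drive_tool", "data": {"increments": [[-0.026,0.11,0,0,0,0],[-0.052,0.22,0,0,0,0],[-0.078,0.33,0,0,0,0],[-0.104,0.44,0,0,0,0],[-0.126,0.53,0,0,0,0]]}}

```text
time: 6.13
ee_pos: [0.6085, 0.0264, 0.1213]
eef_rot: [0.121, 0.993, 0.0, -0.0]
ft_force: [0.1, -1.3, -2.2]
width: 0.0546
grip_force: 15.0
```

Call:
{"op": "drive_tool", "data": {"increments": [[-0.01,0.05,0,0,0,0],[-0.02,0.08,0.02,0,0,0],[-0.02,0.08,0.07,0,0,0],[-0.02,0.08,0.12,0,0,0],[-0.02,0.08,0.15,0,0,0]]}}

```text
time: 6.55
ee_pos: [0.6185, 0.043, 0.0748]
eef_rot: [0.123, 0.992, -0.001, -0.001]
ft_force: [-0.7, -0.3, -2.7]
width: 0.0542
grip_force: 15.0
```

Run:
```python
from h import *
look("w4"); print(inc([.621,.043,.049]).round(4))
```

```text
6.55 [0.6185 0.043  0.0748] [ 1.232e-01  9.924e-01 -7.000e-04 -1.200e-03] [-0.53  0.48  0.5   1.66 -0.25  1.07  1.37]
[-0.0108  0.0032  0.0818]
```

View pics/w4.png

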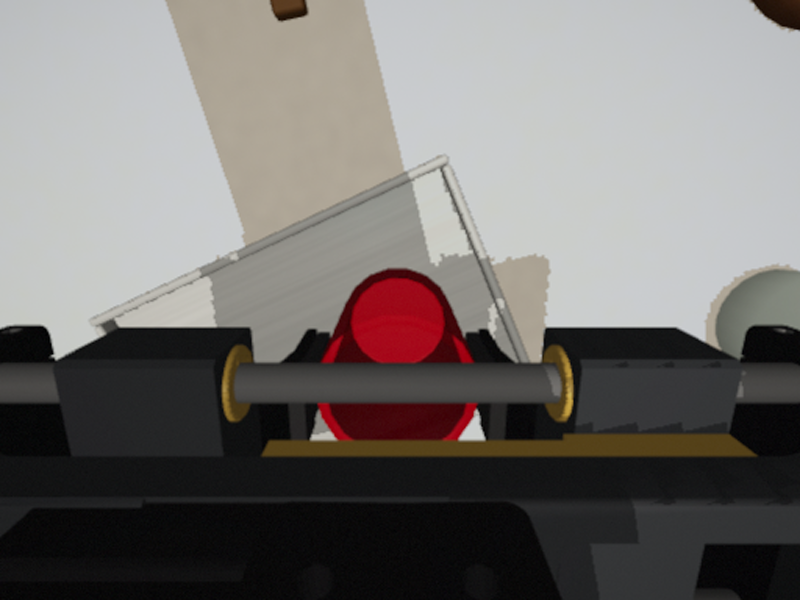

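The votive hangs upright over the tray floor, well inside the walls, so I'm lowering it.

Call:
{"op": "drive_tool", "data": {"increments": [[0,0,0.02,0,0,0],[0,0,0.04,0,0,0],[0,0,0.055,0,0,0],[0,0,0.065,0,0,0],[0,0,0.07,0,0,0]]}}

```text
time: 7.02
ee_pos: [0.6197, 0.0441, 0.0558]
eef_rot: [0.123, 0.992, 0.0, -0.0]
ft_force: [0.1, 1.0, -3.2]
width: 0.0545
grip_force: 15.0
```

Call:
{"op": "drive_tool", "data": {"increments": [[0,0,0.005,0,0,0],[0,0,0.01,0,0,0],[0,0,0.015,0,0,0],[0,0,0.015,0,0,0],[0,0,0.015,0,0,0]]}}

```text
time: 7.43
ee_pos: [0.6198, 0.0442, 0.0516]
eef_rot: [0.123, 0.992, 0.0, 0.0]
ft_force: [-0.4, -0.7, -2.1]
width: 0.0542
grip_force: 15.0
```

Call:
{"op": "drive_tool", "data": {"increments": [[0,0,0.002,0,0,0],[0,0,0.004,0,0,0],[0,0,0.006,0,0,0],[0,0,0.0075,0,0,0],[0,0,0.0075,0,0,0]]}}

```text
time: 7.85
ee_pos: [0.6198, 0.0442, 0.0492]
eef_rot: [0.123, 0.992, 0.0, 0.0]
ft_force: [0.1, -0.1, -2.5]
width: 0.0543
grip_force: 15.0
```

Call:
{"op": "drive_tool", "data": {"increments": [[0,0,0.001,0,0,0],[0,0,0.002,0,0,0],[0,0,0.003,0,0,0],[0,0,0.003,0,0,0],[0,0,0.003,0,0,0]]}}

```text
time: 8.27
ee_pos: [0.6199, 0.0442, 0.0491]
eef_rot: [0.123, 0.992, 0.0, 0.0]
ft_force: [-1.8, 0.1, 5.9]
width: 0.0543
grip_force: 15.0
```

Call:
{"op": "drive_tool", "data": {"increments": [[0,0,0,0,0,0],[0,0,0,0,0,0],[0,0,0,0,0,0],[0,0,0,0,0,0],[0,0,0,0,0,0]], "claw": 0}}

```text
time: 8.68
ee_pos: [0.6198, 0.0441, 0.0483]
eef_rot: [0.123, 0.992, 0.0, 0.0]
ft_force: [0.1, 0.7, -0.9]
width: 0.0799
grip_force: 0.0
```

Call:
{"op": "drive_tool", "data": {"increments": [[0,0,-0.03,0,0,0],[0,0,-0.1,0,0,0],[0,0,-0.18,0,0,0],[0,0,-0.27,0,0,0],[0,0,-0.34,0,0,0]]}}

```text
time: 9.1
ee_pos: [0.6202, 0.0439, 0.1531]
eef_rot: [0.123, 0.992, 0.0, 0.001]
ft_force: [-0.3, 0.2, 0.5]
width: 0.0865
grip_force: 0.0
```

Call:
{"op": "drive_tool", "data": {"increments": [[0.005,-0.08,0,0,0,0],[0.012,-0.18,0,0,0,0],[0.02,-0.28,0,0,0,0],[0.027,-0.39,0,0,0,0],[0.034,-0.5,0,0,0,0]]}}

```text
time: 9.52
ee_pos: [0.5729, -0.1001, 0.1512]
eef_rot: [0.122, 0.992, 0.0, 0.0]
ft_force: [0.1, -0.9, 1.0]
width: 0.0869
grip_force: 0.0
```

Call:
{"op": "drive_tool", "data": {"increments": [[0.007,-0.1,0,0,0,0],[0.014,-0.2,0,0,0,0],[0.02,-0.3,0,0,0,0],[0.027,-0.4,0,0,0,0],[0.034,-0.5,0,0,0,0]]}}

```text
time: 9.93
ee_pos: [0.5264, -0.2433, 0.1512]
eef_rot: [0.123, 0.992, 0.0, 0.0]
ft_force: [0.5, -0.4, -0.2]
width: 0.0866
grip_force: 0.0
```

Call:
{"op": "drive_tool", "data": {"increments": [[0.01,-0.13,0,0,0,0],[0.02,-0.25,0,0,0,0],[0.025,-0.35,0,0,0,0],[0.029,-0.42,0,0,0,0],[0.029,-0.426,0,0,0,0]]}}

```text
time: 10.35
ee_pos: [0.4845, -0.3688, 0.1514]
eef_rot: [0.126, 0.992, -0.001, 0.0]
ft_force: [0.2, -0.8, 0.2]
width: 0.0871
grip_force: 0.0
```

Call:
{"op": "drive_tool", "data": {"increments": [[0,0,0,0,0,0],[0,0,0,0,0,0],[0,0,0,0,0,0],[0,0,0,0,0,0],[0,0,0,0,0,0]]}}

```text
time: 10.77
ee_pos: [0.4881, -0.3626, 0.1504]
eef_rot: [0.122, 0.993, 0.0, 0.0]
ft_force: [-0.3, 0.6, -0.2]
width: 0.0869
grip_force: 0.0
```

Run:
```python
from h import *
look("w5"); print(inc([.4855,-.363,.064]).round(4))
```

```text
10.7667 [ 0.4881 -0.3626  0.1504] [1.217e-01 9.926e-01 3.000e-04 1.000e-04] [ 0.02  0.4   0.7   1.63 -0.27  1.21  2.1 ]
[ 0.0077 -0.0026  0.2879]
```

View pics/w5.png

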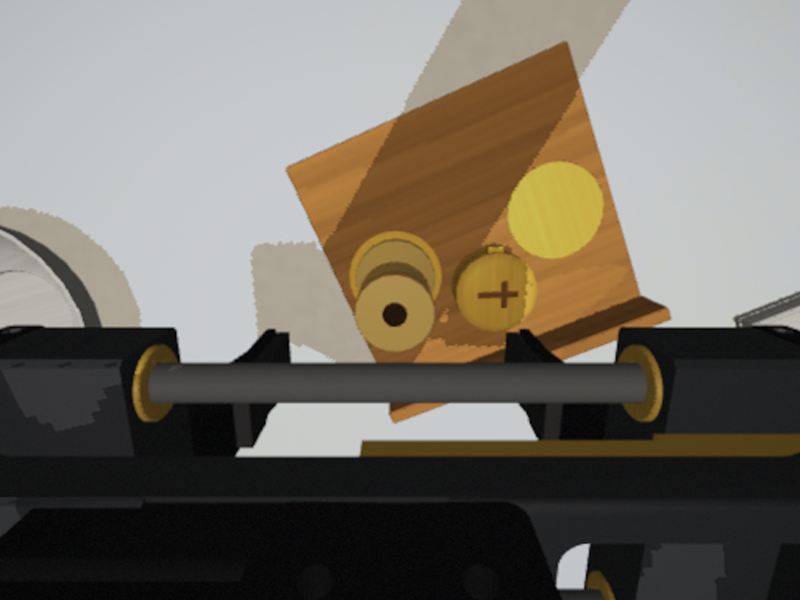

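The taper head is centred at (395,313), near the finger midline at 397. The bare votive inlay is at (556,210) and the case is at (497,291).

Run:
```python
from h import *
for n,u,v,z in [("inlayV",556,209.5,.012),("taper",395,313,.102),("case",496,291,.042),("bFL",567,42,.012),("bFR",287,168,.012)]: print(n,pt("w5",u,v,z))
```

```text
inlayV [ 0.4658 -0.2436]
taper [ 0.4848 -0.3633]
case [ 0.5041 -0.3001]
bFL [ 0.3638 -0.2209]
bFR [ 0.3942 -0.4166]
```

Call:
{"op": "drive_tool", "data": {"increments": [[0,-0.002,0.06,0,0,0],[0,-0.002,0.14,0,0,0],[0,-0.002,0.21,0,0,0],[0,-0.002,0.26,0,0,0],[0,-0.002,0.287,0,0,0]]}}

```text
time: 11.23
ee_pos: [0.4867, -0.3632, 0.0622]
eef_rot: [0.122, 0.992, 0.001, -0.001]
ft_force: [0.0, 0.8, 0.3]
width: 0.087
grip_force: 0.0
```

Call:
{"op": "drive_tool", "data": {"increments": [[0,0,0,0,0,0],[0,0,0,0,0,0],[0,0,0,0,0,0],[0,0,0,0,0,0],[0,0,0,0,0,0]], "claw": 1, "force": 12}}

```text
time: 11.65
ee_pos: [0.4878, -0.3646, 0.0652]
eef_rot: [0.123, 0.992, -0.0, 0.001]
ft_force: [0.4, 0.6, 0.3]
width: 0.0614
grip_force: 0.0
```

Call:
{"op": "drive_tool", "data": {"increments": [[0,0,0,0,0,0],[0,0,0,0,0,0],[0,0,0,0,0,0],[0,0,0,0,0,0],[0,0,0,0,0,0]]}}

```text
time: 12.07
ee_pos: [0.4874, -0.3642, 0.0644]
eef_rot: [0.123, 0.992, 0.0, 0.0]
ft_force: [-0.2, 1.1, 1.8]
width: 0.0416
grip_force: 12.0
```

Call:
{"op": "drive_tool", "data": {"increments": [[0,0,0,0,0,0],[0,0,0,0,0,0],[0,0,0,0,0,0],[0,0,0,0,0,0],[0,0,0,0,0,0]]}}

```text
time: 12.48
ee_pos: [0.4875, -0.3642, 0.0644]
eef_rot: [0.123, 0.992, 0.0, 0.0]
ft_force: [-0.3, 2.4, 5.4]
width: 0.0407
grip_force: 12.0
```

Call:
{"op": "drive_tool", "data": {"increments": [[0,0,-0.02,0,0,0],[0,0,-0.06,0,0,0],[0,0,-0.12,0,0,0],[0,0,-0.18,0,0,0],[0,0,-0.22,0,0,0]]}}

```text
time: 12.9
ee_pos: [0.4874, -0.365, 0.1326]
eef_rot: [0.123, 0.992, -0.0, 0.001]
ft_force: [1.0, -1.0, -1.0]
width: 0.0416
grip_force: 12.0
```

Call:
{"op": "drive_tool", "data": {"increments": [[-0.008,0.04,0,0,0,0],[-0.025,0.12,0,0,0,0],[-0.047,0.23,0,0,0,0],[-0.07,0.34,0,0,0,0],[-0.093,0.45,0,0,0,0]]}}

```text
time: 13.32
ee_pos: [0.5475, -0.2376, 0.1295]
eef_rot: [0.123, 0.992, 0.0, -0.0]
ft_force: [1.5, 0.8, -2.3]
width: 0.0416
grip_force: 12.0
```

Call:
{"op": "drive_tool", "data": {"increments": [[-0.023,0.11,0,0,0,0],[-0.046,0.22,0,0,0,0],[-0.068,0.33,0,0,0,0],[-0.09,0.43,0,0,0,0],[-0.106,0.51,0,0,0,0]]}}

```text
time: 13.73
ee_pos: [0.6159, -0.095, 0.1293]
eef_rot: [0.121, 0.993, 0.001, -0.001]
ft_force: [-0.6, -0.6, -1.9]
width: 0.0415
grip_force: 12.0
```

Call:
{"op": "drive_tool", "data": {"increments": [[-0.015,0.07,0,0,0,0],[-0.025,0.12,0,0,0,0],[-0.032,0.15,0.01,0,0,0],[-0.032,0.16,0.03,0,0,0],[-0.032,0.16,0.06,0,0,0]]}}

```text
time: 14.15
ee_pos: [0.6364, -0.0552, 0.1118]
eef_rot: [0.122, 0.992, -0.0, 0.0]
ft_force: [-0.3, -0.9, -1.8]
width: 0.0415
grip_force: 12.0
```

Call:
{"op": "drive_tool", "data": {"increments": [[0,0,0.04,0,0,0],[0,0,0.08,0,0,0],[0,0,0.12,0,0,0],[0,0,0.15,0,0,0],[0,0,0.165,0,0,0]]}}

```text
time: 14.57
ee_pos: [0.6352, -0.0558, 0.0606]
eef_rot: [0.123, 0.992, -0.0, -0.001]
ft_force: [0.4, -0.3, -0.8]
width: 0.0415
grip_force: 12.0
```

Call:
{"op": "drive_tool", "data": {"increments": [[0,0,0,0,0,0],[0,0,0,0,0,0],[0,0,0,0,0,0],[0,0,0,0,0,0],[0,0,0,0,0,0]]}}

```text
time: 14.98
ee_pos: [0.6366, -0.0552, 0.0634]
eef_rot: [0.123, 0.992, 0.0, 0.0]
ft_force: [-0.6, -0.5, -1.8]
width: 0.0411
grip_force: 12.0
```

Call:
{"op": "drive_tool", "data": {"increments": [[0,0,0.004,0,0,0],[0,0,0.008,0,0,0],[0,0,0.012,0,0,0],[0,0,0.016,0,0,0],[0,0,0.017,0,0,0]]}}

```text
time: 15.4
ee_pos: [0.6362, -0.0552, 0.0575]
eef_rot: [0.123, 0.992, 0.0, -0.0]
ft_force: [-0.5, -0.4, 0.4]
width: 0.0411
grip_force: 12.0
```

Call:
{"op": "drive_tool", "data": {"increments": [[0,0,0.001,0,0,0],[0,0,0.002,0,0,0],[0,0,0.003,0,0,0],[0,0,0.004,0,0,0],[0,0,0.004,0,0,0]]}}

```text
time: 15.82
ee_pos: [0.6365, -0.0552, 0.0574]
eef_rot: [0.123, 0.992, 0.0, 0.0]
ft_force: [-4.1, 0.8, 7.5]
width: 0.0413
grip_force: 12.0
```

Call:
{"op": "drive_tool", "data": {"increments": [[0,0,0,0,0,0],[0,0,0,0,0,0],[0,0,0,0,0,0],[0,0,0,0,0,0],[0,0,0,0,0,0]], "claw": 0}}

```text
time: 16.23
ee_pos: [0.6362, -0.0553, 0.0563]
eef_rot: [0.123, 0.992, -0.0, -0.0]
ft_force: [-0.4, 0.7, -0.1]
width: 0.0669
grip_force: 0.0
```

Call:
{"op": "drive_tool", "data": {"increments": [[0,0,-0.03,0,0,0],[0,0,-0.1,0,0,0],[0,0,-0.18,0,0,0],[0,0,-0.26,0,0,0],[0,0,-0.31,0,0,0]]}}

```text
time: 16.65
ee_pos: [0.6371, -0.0556, 0.1527]
eef_rot: [0.123, 0.992, 0.0, 0.001]
ft_force: [0.9, -0.4, 0.1]
width: 0.0864
grip_force: 0.0
```

Call:
{"op": "drive_tool", "data": {"increments": [[0.02,-0.08,0,0,0,0],[0.045,-0.18,0,0,0,0],[0.07,-0.28,0,0,0,0],[0.098,-0.39,0,0,0,0],[0.125,-0.5,0,0,0,0]]}}

```text
time: 17.07
ee_pos: [0.5627, -0.1928, 0.1503]
eef_rot: [0.122, 0.992, 0.0, 0.0]
ft_force: [0.2, -0.7, 0.5]
width: 0.087
grip_force: 0.0
```

Call:
{"op": "drive_tool", "data": {"increments": [[0.025,-0.1,0,0,0,0],[0.05,-0.2,0,0,0,0],[0.075,-0.3,0,0,0,0],[0.095,-0.38,0,0,0,0],[0.099,-0.395,0,0,0,0]]}}

```text
time: 17.48
ee_pos: [0.5026, -0.3044, 0.1506]
eef_rot: [0.126, 0.992, -0.001, 0.0]
ft_force: [-0.8, -1.0, 0.3]
width: 0.0869
grip_force: 0.0
```

Call:
{"op": "drive_tool", "data": {"increments": [[0,0,0,0,0,0],[0,0,0,0,0,0],[0,0,0,0,0,0],[0,0,0,0,0,0],[0,0,0,0,0,0]]}}

```text
time: 17.9
ee_pos: [0.5065, -0.2982, 0.1494]
eef_rot: [0.122, 0.993, 0.0, -0.0]
ft_force: [0.9, 0.0, -0.4]
width: 0.087
grip_force: 0.0
```

Run:
```python
from h import *
c=look("w6"); print(inc([.5047,-.2987,.018]).round(4))
s=read_state()
print("hold pt px", proj(c,[s["ee_pos"][0],s["ee_pos"][1],.042])/.64, proj(c,[.5047,-.2987,.042])/.64)
```

```text
17.9 [ 0.5065 -0.2982  0.1494] [ 1.216e-01  9.926e-01  2.000e-04 -0.000e+00] [-0.11  0.35  0.69  1.69 -0.24  1.19  1.97]
[ 0.0049 -0.0024  0.438 ]
hold pt px [396.96308983 290.33701451] [395.9225473  288.12536491]
```

View pics/w6.png

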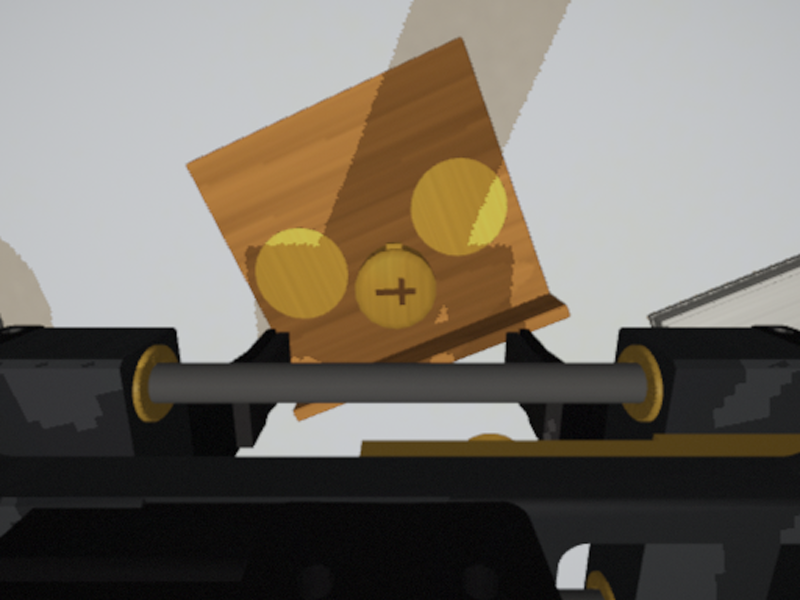

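The case top is centred at (396,289), under the grasp line. Both bare inlays are visible, at (459,207) and (301,273).

Call:
{"op": "drive_tool", "data": {"increments": [[0.005,-0.002,0.07,0,0,0],[0.005,-0.002,0.16,0,0,0],[0.005,-0.002,0.25,0,0,0],[0.005,-0.002,0.33,0,0,0],[0.005,-0.002,0.38,0,0,0]]}}

```text
time: 18.37
ee_pos: [0.5034, -0.2984, 0.0329]
eef_rot: [0.122, 0.993, 0.0, -0.001]
ft_force: [-0.2, -0.3, -0.7]
width: 0.0871
grip_force: 0.0
```

Call:
{"op": "drive_tool", "data": {"increments": [[0,0,0.02,0,0,0],[0,0,0.04,0,0,0],[0,0,0.058,0,0,0],[0,0,0.058,0,0,0],[0,0,0.058,0,0,0]]}}

```text
time: 18.78
ee_pos: [0.5046, -0.2997, 0.0186]
eef_rot: [0.123, 0.992, -0.0, 0.0]
ft_force: [-0.8, 0.0, 0.3]
width: 0.0868
grip_force: 0.0
```

Run:
```python
from h import *
print(pt("w6",459,207,.012),pt("w6",301,273,.012),pt("w6",396,289,.042))
```

```text
[ 0.4661 -0.2443] [ 0.4843 -0.3642] [ 0.5051 -0.2989]
```

Call:
{"op": "drive_tool", "data": {"increments": [[0,0,0,0,0,0],[0,0,0,0,0,0],[0,0,0,0,0,0],[0,0,0,0,0,0],[0,0,0,0,0,0]], "claw": 1, "force": 15}}

```text
time: 19.2
ee_pos: [0.5043, -0.2995, 0.0182]
eef_rot: [0.123, 0.992, 0.0, 0.0]
ft_force: [0.6, -0.5, 0.4]
width: 0.0612
grip_force: 0.0
```

Call:
{"op": "drive_tool", "data": {"increments": [[0,0,0,0,0,0],[0,0,0,0,0,0],[0,0,0,0,0,0],[0,0,0,0,0,0],[0,0,0,0,0,0]]}}

```text
time: 19.62
ee_pos: [0.5042, -0.2995, 0.0181]
eef_rot: [0.123, 0.992, 0.0, 0.0]
ft_force: [-0.6, 0.4, 1.9]
width: 0.0534
grip_force: 15.0
```

Call:
{"op": "drive_tool", "data": {"increments": [[0,0,-0.02,0,0,0],[0,0,-0.06,0,0,0],[0,0,-0.12,0,0,0],[0,0,-0.18,0,0,0],[0,0,-0.22,0,0,0]]}}

```text
time: 20.03
ee_pos: [0.5045, -0.3001, 0.0865]
eef_rot: [0.123, 0.992, -0.0, 0.001]
ft_force: [0.6, 0.3, -2.4]
width: 0.0534
grip_force: 15.0
```

Call:
{"op": "drive_tool", "data": {"increments": [[0.012,0.04,0,0,0,0],[0.034,0.12,0,0,0,0],[0.065,0.23,0,0,0,0],[0.096,0.34,0,0,0,0],[0.127,0.45,0,0,0,0]]}}

```text
time: 20.45
ee_pos: [0.4991, -0.1568, 0.0834]
eef_rot: [0.122, 0.992, 0.0, -0.0]
ft_force: [1.1, 0.3, -1.4]
width: 0.0532
grip_force: 15.0
```

Call:
{"op": "drive_tool", "data": {"increments": [[0.031,0.11,0,0,0,0],[0.062,0.22,0,0,0,0],[0.093,0.33,0,0,0,0],[0.124,0.44,0,0,0,0],[0.155,0.55,0,0,0,0]]}}

```text
time: 20.87
ee_pos: [0.4938, 0.0146, 0.0836]
eef_rot: [0.122, 0.993, 0.0, -0.0]
ft_force: [0.9, 0.2, -2.2]
width: 0.0534
grip_force: 15.0
```

Call:
{"op": "drive_tool", "data": {"increments": [[0.031,0.11,0,0,0,0],[0.062,0.22,0,0,0,0],[0.093,0.33,0,0,0,0],[0.124,0.44,0,0,0,0],[0.147,0.52,0,0,0,0]]}}

```text
time: 21.28
ee_pos: [0.4885, 0.1781, 0.0836]
eef_rot: [0.121, 0.993, 0.0, -0.0]
ft_force: [1.5, 0.3, -2.7]
width: 0.0535
grip_force: 15.0
```

Call:
{"op": "drive_tool", "data": {"increments": [[0.028,0.1,0,0,0,0],[0.05,0.18,0,0,0,0],[0.056,0.2,0,0,0,0],[0.056,0.2,0,0,0,0],[0.056,0.2,0,0,0,0]]}}

```text
time: 21.7
ee_pos: [0.4879, 0.2359, 0.0836]
eef_rot: [0.122, 0.992, -0.001, -0.0]
ft_force: [-0.4, -0.3, -1.6]
width: 0.0535
grip_force: 15.0
```

Run:
```python
from h import *
look("w7"); print(inc([.4905,.2825,.0211]).round(4))
```

```text
21.7 [0.4879 0.2359 0.0836] [ 1.223e-01  9.925e-01 -5.000e-04 -3.000e-04] [-0.89  0.29  0.41  1.86 -0.13  1.02  0.9 ]
[0.0313 0.1556 0.2085]
```

View pics/w7.png

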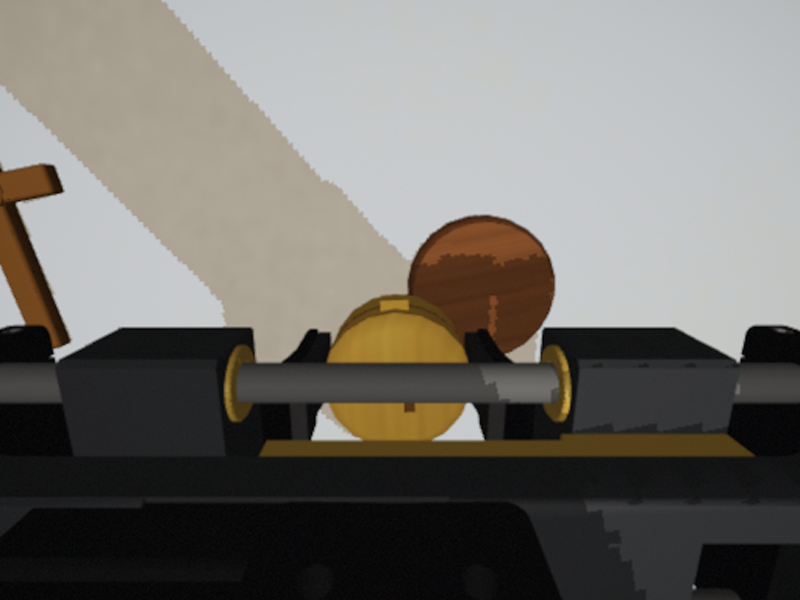

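The plinth outline spans u 408..554 with its upper edge at v 214. The case is held level.

Run:
```python
from h import *
from scipy.optimize import least_squares
t=np.linspace(0,6.28,73)
def o(w,p):
  q=np.array([proj(w,[p[0]+r*np.cos(x),p[1]+r*np.sin(x),z]) for x in t for r,z in((.039,.015),(.042,.0))]); q=((q+.5)/.64-.5)
  return np.array([q[:,0].min(),q[:,0].max(),q[:,1].min()])
for n,m in (("w7",[408,554,214]),("w1",[334,422,283])):
  w=np.load(f"pics/{n}.npz"); r=least_squares(lambda p:o(w,p)-m,[.49,.283],diff_step=1e-3); print(n,r.x.round(4),r.fun.round(1)); print(inc([*r.x,.0211]).round(4))
```

```text
w7 [0.4906 0.2848] [ 0.3 -0.3 -0. ]
[0.033  0.1631 0.2085]
w1 [0.4914 0.2839] [-0.1  0.1  0. ]
[0.0296 0.1607 0.2085]
```

Call:
{"op": "drive_tool", "data": {"increments": [[0.01,0.05,0,0,0,0],[0.02,0.11,0,0,0,0],[0.031,0.15,0,0,0,0],[0.031,0.16,0.03,0,0,0],[0.031,0.16,0.07,0,0,0]]}}

```text
time: 22.17
ee_pos: [0.4917, 0.2859, 0.0629]
eef_rot: [0.122, 0.993, 0.001, 0.001]
ft_force: [-0.3, 0.1, -2.3]
width: 0.0537
grip_force: 15.0
```

Call:
{"op": "drive_tool", "data": {"increments": [[0,0,0.03,0,0,0],[0,0,0.06,0,0,0],[0,0,0.09,0,0,0],[0,0,0.1,0,0,0],[0,0,0.1,0,0,0]]}}

```text
time: 22.58
ee_pos: [0.4907, 0.2843, 0.0319]
eef_rot: [0.123, 0.992, -0.001, -0.001]
ft_force: [0.3, -0.0, -1.6]
width: 0.0533
grip_force: 15.0
```

Call:
{"op": "drive_tool", "data": {"increments": [[0,0,0,0,0,0],[0,0,0,0,0,0],[0,0,0,0,0,0],[0,0,0,0,0,0],[0,0,0,0,0,0]]}}

```text
time: 23.0
ee_pos: [0.4914, 0.2853, 0.0334]
eef_rot: [0.123, 0.992, 0.0, 0.0]
ft_force: [1.2, 0.6, -1.7]
width: 0.0539
grip_force: 15.0
```

Run:
```python
from h import *
print(inc([.4905,.284,.0211]).round(4))
```

```text
[ 0.0018 -0.005   0.0411]
```

Call:
{"op": "drive_tool", "data": {"increments": [[0,-0.003,0.01,0,0,0],[0.002,-0.005,0.02,0,0,0],[0.002,-0.005,0.03,0,0,0],[0.002,-0.005,0.036,0,0,0],[0.002,-0.005,0.038,0,0,0]]}}

```text
time: 23.42
ee_pos: [0.49, 0.2837, 0.0211]
eef_rot: [0.123, 0.992, -0.0, -0.0]
ft_force: [-1.1, -0.6, 1.5]
width: 0.0535
grip_force: 15.0
```

Call:
{"op": "drive_tool", "data": {"increments": [[0,0,0.001,0,0,0],[0,0,0.002,0,0,0],[0,0,0.003,0,0,0],[0,0,0.004,0,0,0],[0,0,0.004,0,0,0]]}}

```text
time: 23.83
ee_pos: [0.4903, 0.2839, 0.0211]
eef_rot: [0.123, 0.992, 0.0, -0.0]
ft_force: [-4.0, -3.1, 6.2]
width: 0.0537
grip_force: 15.0
```

Call:
{"op": "drive_tool", "data": {"increments": [[0,0,0,0,0,0],[0,0,0,0,0,0],[0,0,0,0,0,0],[0,0,0,0,0,0],[0,0,0,0,0,0]], "claw": 0}}

```text
time: 24.25
ee_pos: [0.4904, 0.284, 0.0205]
eef_rot: [0.123, 0.992, 0.0, 0.0]
ft_force: [-0.1, -0.2, 0.4]
width: 0.0789
grip_force: 0.0
```

Call:
{"op": "drive_tool", "data": {"increments": [[0,0,-0.03,0,0,0],[0,0,-0.12,0,0,0],[0,0,-0.23,0,0,0],[0,0,-0.34,0,0,0],[0,0,-0.43,0,0,0]]}}

```text
time: 24.67
ee_pos: [0.4907, 0.2838, 0.1526]
eef_rot: [0.123, 0.992, 0.001, 0.001]
ft_force: [1.2, 0.4, 0.3]
width: 0.0871
grip_force: 0.0
```

Run:
```python
from h import *
c=look("w8"); im=cv2.imread("pics/w8_raw.png")[120:240,180:330]; cv2.imwrite("pics/w8c.png",cv2.resize(im,None,fx=5,fy=5,interpolation=cv2.INTER_CUBIC))
print([((proj(c,[.4905,.284,z])-[180,120])*5).round(0) for z in (.045,.015)])
```

```text
24.6667 [0.4907 0.2838 0.1526] [1.228e-01 9.924e-01 7.000e-04 7.000e-04] [-0.95  0.26  0.4   1.73 -0.11  1.17  0.81]
[array([372., 327.]), array([371., 295.])]
```

View pics/w8c.png

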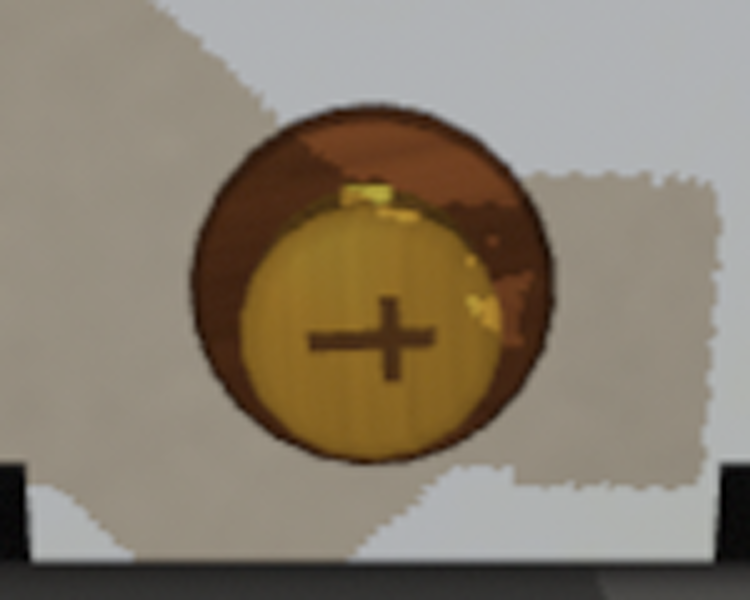

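The case spans u 241..502 and v 205..462 in the crop, and the plinth outline spans u 192..554 and v 103..464. I'm fitting both.

Run:
```python
from h import *
from scipy.optimize import least_squares
t=np.linspace(0,6.28,73); w=np.load("pics/w8.npz")
def o(p,rz):
  q=np.array([proj(w,[p[0]+r*np.cos(x),p[1]+r*np.sin(x),z]) for x in t for r,z in rz]); q=(q+.5-[180,120])*5-.5
  return np.r_[q.min(0),q.max(0)]
for rz,m in (([(.039,.015),(.042,.0)],[192,103,554,464]),([(.027,.045)],[241,205,502,462])):
  r=least_squares(lambda p:o(p,rz)-m,[.49,.283],diff_step=1e-3); print(r.x.round(4),r.fun.round(1))
print(inc([.6199,.0442,.15]).round(3))
```

```text
[0.4909 0.2839] [ 3.3  1.8 -3.3 -2.2]
[0.4919 0.2832] [-1.3  0.8  1.3 -0.8]
[-0.606 -0.676  0.024]
```

The case sits within about 1 mm of the plinth centre. Next I fetch the votive from the tray.

Call:
{"op": "drive_tool", "data": {"increments": [[-0.06,-0.07,0,0,0,0],[-0.14,-0.155,0,0,0,0],[-0.22,-0.245,0,0,0,0],[-0.3,-0.335,0,0,0,0],[-0.38,-0.42,0,0,0,0]]}}

```text
time: 25.13
ee_pos: [0.5708, 0.1321, 0.1502]
eef_rot: [0.123, 0.992, 0.0, 0.0]
ft_force: [0.8, -0.3, -0.6]
width: 0.087
grip_force: 0.0
```

Call:
{"op": "drive_tool", "data": {"increments": [[-0.08,-0.09,0,0,0,0],[-0.16,-0.18,0,0,0,0],[-0.21,-0.235,0,0,0,0],[-0.23,-0.255,0,0,0,0],[-0.23,-0.255,0,0,0,0]]}}

```text
time: 25.55
ee_pos: [0.6191, 0.0403, 0.1497]
eef_rot: [0.124, 0.992, -0.0, 0.0]
ft_force: [0.0, 0.5, 0.0]
width: 0.0869
grip_force: 0.0
```

Call:
{"op": "drive_tool", "data": {"increments": [[0,0,0,0,0,0],[0,0,0,0,0,0],[0,0,0,0,0,0],[0,0,0,0,0,0],[0,0,0,0,0,0]]}}

```text
time: 25.97
ee_pos: [0.6183, 0.044, 0.1495]
eef_rot: [0.122, 0.993, 0.0, -0.0]
ft_force: [-0.4, -0.3, -0.3]
width: 0.0871
grip_force: 0.0
```

Run:
```python
from h import *
print(inc([.6199,.0442,.0491]).round(4),read_state()["ee_pos"])
```

```text
[-0.0052  0.0017  0.3348] [0.6182743  0.04404575 0.14954929]
```

Call:
{"op": "drive_tool", "data": {"increments": [[-0.004,0,0.07,0,0,0],[-0.004,0,0.15,0,0,0],[-0.004,0,0.23,0,0,0],[-0.004,0,0.29,0,0,0],[-0.004,0,0.333,0,0,0]]}}

```text
time: 26.38
ee_pos: [0.6187, 0.0431, 0.0477]
eef_rot: [0.122, 0.992, -0.0, -0.001]
ft_force: [0.5, 0.4, 1.0]
width: 0.0868
grip_force: 0.0
```

Call:
{"op": "drive_tool", "data": {"increments": [[0,0,0,0,0,0],[0,0,0,0,0,0],[0,0,0,0,0,0],[0,0,0,0,0,0],[0,0,0,0,0,0]]}}

```text
time: 26.8
ee_pos: [0.6204, 0.0427, 0.0508]
eef_rot: [0.123, 0.992, 0.0, 0.001]
ft_force: [-0.9, 0.4, 0.6]
width: 0.0868
grip_force: 0.0
```

Call:
{"op": "drive_tool", "data": {"increments": [[0,0,0,0,0,0],[0,0,0,0,0,0],[0,0,0,0,0,0],[0,0,0,0,0,0],[0,0,0,0,0,0]], "claw": 1, "force": 15}}

```text
time: 27.22
ee_pos: [0.6197, 0.0426, 0.0496]
eef_rot: [0.123, 0.992, 0.0, -0.0]
ft_force: [0.2, -0.3, 1.0]
width: 0.0616
grip_force: 0.0
```

Call:
{"op": "drive_tool", "data": {"increments": [[0,0,0,0,0,0],[0,0,0,0,0,0],[0,0,0,0,0,0],[0,0,0,0,0,0],[0,0,0,0,0,0]]}}

```text
time: 27.63
ee_pos: [0.6199, 0.0431, 0.0497]
eef_rot: [0.122, 0.992, 0.0, 0.0]
ft_force: [0.7, 3.3, 1.8]
width: 0.0544
grip_force: 15.0
```

Call:
{"op": "drive_tool", "data": {"increments": [[0,0,-0.02,0,0,0],[0,0,-0.06,0,0,0],[0,0,-0.12,0,0,0],[0,0,-0.18,0,0,0],[0,0,-0.24,0,0,0]]}}

```text
time: 28.05
ee_pos: [0.6194, 0.0419, 0.123]
eef_rot: [0.123, 0.992, -0.0, -0.0]
ft_force: [-0.2, -0.4, -2.2]
width: 0.0543
grip_force: 15.0
```

Call:
{"op": "drive_tool", "data": {"increments": [[0.01,-0.04,0,0,0,0],[0.03,-0.12,0,0,0,0],[0.055,-0.23,0,0,0,0],[0.08,-0.34,0,0,0,0],[0.107,-0.45,0,0,0,0]]}}

```text
time: 28.47
ee_pos: [0.5538, -0.0828, 0.1211]
eef_rot: [0.123, 0.992, -0.0, -0.0]
ft_force: [0.4, 0.1, -2.9]
width: 0.0544
grip_force: 15.0
```

Call:
{"op": "drive_tool", "data": {"increments": [[0.026,-0.11,0,0,0,0],[0.052,-0.22,0,0,0,0],[0.078,-0.33,0,0,0,0],[0.104,-0.43,0,0,0,0],[0.122,-0.5,0,0,0,0]]}}

```text
time: 28.88
ee_pos: [0.4804, -0.2208, 0.1212]
eef_rot: [0.124, 0.992, -0.0, -0.001]
ft_force: [-0.1, 0.2, -3.3]
width: 0.054
grip_force: 15.0
```

Call:
{"op": "drive_tool", "data": {"increments": [[0.014,-0.06,0,0,0,0],[0.022,-0.09,0,0,0,0],[0.024,-0.1,0.02,0,0,0],[0.024,-0.1,0.06,0,0,0],[0.024,-0.1,0.1,0,0,0]]}}

```text
time: 29.3
ee_pos: [0.4698, -0.2433, 0.0902]
eef_rot: [0.122, 0.993, 0.0, 0.0]
ft_force: [0.0, -0.4, -3.8]
width: 0.0544
grip_force: 15.0
```

Call:
{"op": "drive_tool", "data": {"increments": [[0,0,0.03,0,0,0],[0,0,0.06,0,0,0],[0,0,0.075,0,0,0],[0,0,0.075,0,0,0],[0,0,0.075,0,0,0]]}}

```text
time: 29.72
ee_pos: [0.4694, -0.2443, 0.0688]
eef_rot: [0.122, 0.992, -0.0, -0.0]
ft_force: [-0.2, 0.0, -2.8]
width: 0.0542
grip_force: 15.0
```

Call:
{"op": "drive_tool", "data": {"increments": [[0,0,0,0,0,0],[0,0,0,0,0,0],[0,0,0,0,0,0],[0,0,0,0,0,0],[0,0,0,0,0,0]]}}

```text
time: 30.13
ee_pos: [0.4696, -0.2444, 0.0693]
eef_rot: [0.123, 0.992, 0.0, 0.0]
ft_force: [0.7, -0.3, -2.7]
width: 0.0545
grip_force: 15.0
```

Run:
```python
from h import *
s=read_state();print(inc([.4693,-.2446,.0567]).round(4),s["ee_pos"],s["eef_rot"].round(4))
```

```text
[ 0.0007 -0.0008  0.0419] [ 0.46955171 -0.24442531  0.06927393] [1.226e-01 9.925e-01 1.000e-04 2.000e-04]
```

Call:
{"op": "drive_tool", "data": {"increments": [[0,0,0.01,0,0,0],[0,0,0.02,0,0,0],[0,0,0.03,0,0,0],[0,0,0.036,0,0,0],[0,0,0.038,0,0,0]]}}

```text
time: 30.55
ee_pos: [0.4691, -0.2443, 0.0571]
eef_rot: [0.123, 0.992, 0.0, -0.0]
ft_force: [0.1, -0.3, -2.9]
width: 0.0544
grip_force: 15.0
```

Call:
{"op": "drive_tool", "data": {"increments": [[0,0,0.001,0,0,0],[0,0,0.002,0,0,0],[0,0,0.003,0,0,0],[0,0,0.004,0,0,0],[0,0,0.004,0,0,0]]}}

```text
time: 30.97
ee_pos: [0.4696, -0.2445, 0.0567]
eef_rot: [0.123, 0.992, 0.0, 0.0]
ft_force: [-1.1, 0.3, -1.2]
width: 0.0546
grip_force: 15.0
```

Barely touching, so I'm going down 0.6 mm more before releasing.

Call:
{"op": "drive_tool", "data": {"increments": [[0,0,0.001,0,0,0],[0,0,0.002,0,0,0],[0,0,0.002,0,0,0],[0,0,0.002,0,0,0],[0,0,0.002,0,0,0]]}}

```text
time: 31.38
ee_pos: [0.4698, -0.2445, 0.0566]
eef_rot: [0.123, 0.992, 0.0, 0.0]
ft_force: [-2.5, 2.7, 7.2]
width: 0.0544
grip_force: 15.0
```

Call:
{"op": "drive_tool", "data": {"increments": [[0,0,0,0,0,0],[0,0,0,0,0,0],[0,0,0,0,0,0],[0,0,0,0,0,0],[0,0,0,0,0,0]], "claw": 0}}

```text
time: 31.8
ee_pos: [0.4694, -0.2445, 0.0558]
eef_rot: [0.123, 0.992, 0.0, -0.0]
ft_force: [0.1, -0.3, -0.7]
width: 0.0799
grip_force: 0.0
```

Call:
{"op": "drive_tool", "data": {"increments": [[0,0,-0.03,0,0,0],[0,0,-0.1,0,0,0],[0,0,-0.18,0,0,0],[0,0,-0.26,0,0,0],[0,0,-0.31,0,0,0]]}}

```text
time: 32.22
ee_pos: [0.4699, -0.2451, 0.1518]
eef_rot: [0.123, 0.992, -0.0, 0.001]
ft_force: [0.2, -0.3, -0.2]
width: 0.0866
grip_force: 0.0
```

Call:
{"op": "drive_tool", "data": {"increments": [[-0.03,0.06,0,0,0,0],[-0.07,0.14,0,0,0,0],[-0.12,0.23,0,0,0,0],[-0.17,0.33,0,0,0,0],[-0.22,0.43,0,0,0,0]]}}

```text
time: 32.63
ee_pos: [0.5657, -0.1344, 0.1498]
eef_rot: [0.123, 0.992, 0.0, 0.0]
ft_force: [0.6, -0.9, -0.8]
width: 0.087
grip_force: 0.0
```

Call:
{"op": "drive_tool", "data": {"increments": [[-0.05,0.1,0,0,0,0],[-0.1,0.19,0,0,0,0],[-0.14,0.27,0,0,0,0],[-0.165,0.318,0,0,0,0],[-0.165,0.318,0,0,0,0]]}}

```text
time: 33.05
ee_pos: [0.6379, -0.0503, 0.1488]
eef_rot: [0.12, 0.993, 0.0, 0.0]
ft_force: [-0.5, 1.2, -0.4]
width: 0.0868
grip_force: 0.0
```

Call:
{"op": "drive_tool", "data": {"increments": [[0,0,0,0,0,0],[0,0,0,0,0,0],[0,0,0,0,0,0],[0,0,0,0,0,0],[0,0,0,0,0,0]]}}

```text
time: 33.47
ee_pos: [0.6357, -0.0557, 0.1492]
eef_rot: [0.123, 0.992, 0.0, 0.0]
ft_force: [-1.0, 0.4, -0.7]
width: 0.087
grip_force: 0.0
```

Run:
```python
from h import *
s=read_state();print(inc([.6365,-.0552,.0574]).round(4),s["ee_pos"],s["eef_rot"].round(4))
```

```text
[-0.0021  0.0023  0.306 ] [ 0.63570539 -0.05572598  0.14918548] [1.232e-01 9.924e-01 1.000e-04 1.000e-04]
```

Call:
{"op": "drive_tool", "data": {"increments": [[-0.002,0.002,0.07,0,0,0],[-0.002,0.002,0.15,0,0,0],[-0.002,0.002,0.23,0,0,0],[-0.002,0.002,0.28,0,0,0],[-0.002,0.002,0.306,0,0,0]]}}

```text
time: 33.88
ee_pos: [0.6354, -0.0546, 0.0549]
eef_rot: [0.123, 0.992, -0.0, -0.001]
ft_force: [0.8, -0.2, 0.7]
width: 0.0871
grip_force: 0.0
```

Call:
{"op": "drive_tool", "data": {"increments": [[0,0,0,0,0,0],[0,0,0,0,0,0],[0,0,0,0,0,0],[0,0,0,0,0,0],[0,0,0,0,0,0]]}}

```text
time: 34.3
ee_pos: [0.6374, -0.0545, 0.0581]
eef_rot: [0.123, 0.992, 0.0, 0.001]
ft_force: [0.4, 0.6, -0.5]
width: 0.0869
grip_force: 0.0
```

Call:
{"op": "drive_tool", "data": {"increments": [[0,0,0,0,0,0],[0,0,0,0,0,0],[0,0,0,0,0,0],[0,0,0,0,0,0],[0,0,0,0,0,0]], "claw": 1, "force": 12}}

```text
time: 34.72
ee_pos: [0.6368, -0.0545, 0.0571]
eef_rot: [0.123, 0.992, 0.0, 0.0]
ft_force: [-0.7, 1.1, -0.4]
width: 0.0615
grip_force: 0.0
```

Call:
{"op": "drive_tool", "data": {"increments": [[0,0,0,0,0,0],[0,0,0,0,0,0],[0,0,0,0,0,0],[0,0,0,0,0,0],[0,0,0,0,0,0]]}}

```text
time: 35.13
ee_pos: [0.6368, -0.0545, 0.057]
eef_rot: [0.123, 0.992, 0.0, -0.0]
ft_force: [-0.1, -0.5, 0.6]
width: 0.0416
grip_force: 12.0
```

Call:
{"op": "drive_tool", "data": {"increments": [[0,0,0,0,0,0],[0,0,0,0,0,0],[0,0,0,0,0,0],[0,0,0,0,0,0],[0,0,0,0,0,0]]}}

```text
time: 35.55
ee_pos: [0.6367, -0.0545, 0.057]
eef_rot: [0.123, 0.992, -0.0, -0.0]
ft_force: [-0.7, -0.1, -1.4]
width: 0.0411
grip_force: 12.0
```

Call:
{"op": "drive_tool", "data": {"increments": [[0,0,-0.02,0,0,0],[0,0,-0.08,0,0,0],[0,0,-0.16,0,0,0],[0,0,-0.25,0,0,0],[0,0,-0.33,0,0,0]]}}

```text
time: 35.97
ee_pos: [0.6367, -0.0544, 0.1579]
eef_rot: [0.123, 0.992, 0.0, 0.0]
ft_force: [0.3, 0.5, -1.9]
width: 0.0412
grip_force: 12.0
```

Call:
{"op": "drive_tool", "data": {"increments": [[0.008,-0.04,0,0,0,0],[0.025,-0.12,0,0,0,0],[0.047,-0.23,0,0,0,0],[0.07,-0.34,0,0,0,0],[0.093,-0.45,0,0,0,0]]}}

```text
time: 36.38
ee_pos: [0.5757, -0.1798, 0.1559]
eef_rot: [0.122, 0.992, 0.0, -0.0]
ft_force: [0.7, -1.2, -0.4]
width: 0.0414
grip_force: 12.0
```

Call:
{"op": "drive_tool", "data": {"increments": [[0.023,-0.11,0,0,0,0],[0.046,-0.22,0,0,0,0],[0.068,-0.33,0,0,0,0],[0.09,-0.43,0,0,0,0],[0.106,-0.51,0,0,0,0]]}}

```text
time: 36.8
ee_pos: [0.5066, -0.3219, 0.1561]
eef_rot: [0.124, 0.992, -0.0, -0.0]
ft_force: [0.7, 0.2, -1.3]
width: 0.0414
grip_force: 12.0
```

Call:
{"op": "drive_tool", "data": {"increments": [[0.015,-0.07,0,0,0,0],[0.025,-0.12,0,0,0,0],[0.031,-0.155,0,0,0,0],[0.031,-0.163,0.03,0,0,0],[0.031,-0.163,0.08,0,0,0]]}}

```text
time: 37.22
ee_pos: [0.4883, -0.3653, 0.1326]
eef_rot: [0.123, 0.992, -0.0, 0.001]
ft_force: [-0.4, 1.5, -1.7]
width: 0.041
grip_force: 12.0
```

Call:
{"op": "drive_tool", "data": {"increments": [[0,0,0.05,0,0,0],[0,0,0.1,0,0,0],[0,0,0.14,0,0,0],[0,0,0.17,0,0,0],[0,0,0.18,0,0,0]]}}

```text
time: 37.63
ee_pos: [0.4876, -0.3633, 0.0762]
eef_rot: [0.122, 0.993, 0.001, -0.001]
ft_force: [0.4, -0.9, -1.1]
width: 0.0414
grip_force: 12.0
```

Call:
{"op": "drive_tool", "data": {"increments": [[0,0,0,0,0,0],[0,0,0,0,0,0],[0,0,0,0,0,0],[0,0,0,0,0,0],[0,0,0,0,0,0]]}}

```text
time: 38.05
ee_pos: [0.4882, -0.3646, 0.0787]
eef_rot: [0.123, 0.992, -0.0, 0.001]
ft_force: [-1.0, 0.5, -1.2]
width: 0.0416
grip_force: 12.0
```

Run:
```python
from h import *
s=read_state();print(inc([.4877,-.364,.064]).round(4),s["ee_pos"],s["eef_rot"].round(4))
```

```text
[0.0022 0.0016 0.0489] [ 0.48820461 -0.36462142  0.07866918] [ 1.226e-01  9.925e-01 -1.000e-04  5.000e-04]
```

Call:
{"op": "drive_tool", "data": {"increments": [[0.001,0.001,0.01,0,0,0],[0.001,0.001,0.02,0,0,0],[0.001,0.001,0.03,0,0,0],[0.001,0.001,0.038,0,0,0],[0.001,0.001,0.043,0,0,0]]}}

```text
time: 38.47
ee_pos: [0.4874, -0.3639, 0.0646]
eef_rot: [0.123, 0.992, 0.0, -0.0]
ft_force: [-0.1, 0.2, -1.2]
width: 0.0419
grip_force: 12.0
```

Call:
{"op": "drive_tool", "data": {"increments": [[0,0,0.001,0,0,0],[0,0,0.002,0,0,0],[0,0,0.003,0,0,0],[0,0,0.004,0,0,0],[0,0,0.004,0,0,0]]}}

```text
time: 38.88
ee_pos: [0.4877, -0.3641, 0.064]
eef_rot: [0.123, 0.992, 0.0, 0.0]
ft_force: [-0.8, 1.0, -1.2]
width: 0.0412
grip_force: 12.0
```

Call:
{"op": "drive_tool", "data": {"increments": [[0,0,0.0007,0,0,0],[0,0,0.0014,0,0,0],[0,0,0.002,0,0,0],[0,0,0.0025,0,0,0],[0,0,0.0025,0,0,0]]}}

```text
time: 39.3
ee_pos: [0.4878, -0.3644, 0.0639]
eef_rot: [0.123, 0.992, -0.0, 0.0]
ft_force: [-1.6, 0.2, 5.3]
width: 0.0415
grip_force: 12.0
```

Call:
{"op": "drive_tool", "data": {"increments": [[0,0,0,0,0,0],[0,0,0,0,0,0],[0,0,0,0,0,0],[0,0,0,0,0,0],[0,0,0,0,0,0]], "claw": 0}}

```text
time: 39.72
ee_pos: [0.4877, -0.364, 0.0631]
eef_rot: [0.123, 0.992, 0.0, -0.0]
ft_force: [-0.7, 0.0, 0.2]
width: 0.0668
grip_force: 0.0
```

Call:
{"op": "drive_tool", "data": {"increments": [[0,0,-0.03,0,0,0],[0,0,-0.12,0,0,0],[0,0,-0.24,0,0,0],[0,0,-0.36,0,0,0],[0,0,-0.48,0,0,0]]}}

```text
time: 40.13
ee_pos: [0.4872, -0.3641, 0.2095]
eef_rot: [0.123, 0.992, -0.0, 0.0]
ft_force: [0.0, -0.5, 0.9]
width: 0.0864
grip_force: 0.0
```

Call:
{"op": "drive_tool", "data": {"increments": [[-0.03,0.05,0,0,0,0],[-0.08,0.12,0,0,0,0],[-0.13,0.2,0,0,0,0],[-0.18,0.27,0,0,0,0],[-0.187,0.28,0,0,0,0]]}}

```text
time: 40.55
ee_pos: [0.5664, -0.2913, 0.2074]
eef_rot: [0.119, 0.993, 0.001, 0.001]
ft_force: [-0.0, 0.2, -0.8]
width: 0.0866
grip_force: 0.0
```

Call:
{"op": "drive_tool", "data": {"increments": [[0,0,0,0,0,0],[0,0,0,0,0,0],[0,0,0,0,0,0],[0,0,0,0,0,0],[0,0,0,0,0,0]]}}

```text
time: 40.97
ee_pos: [0.5618, -0.2973, 0.2075]
eef_rot: [0.123, 0.992, -0.0, 0.0]
ft_force: [-0.6, 1.0, -0.0]
width: 0.0872
grip_force: 0.0
```

Run:
```python
from h import *
look("w9"); im=cv2.imread("pics/w9_raw.png")[0:210,110:350]; cv2.imwrite("pics/w9c.png",cv2.resize(im,(680,595),interpolation=cv2.INTER_CUBIC))
```

```text
40.9667 [ 0.5618 -0.2973  0.2075] [ 1.235e-01  9.924e-01 -0.000e+00  1.000e-04] [-0.09  0.42  0.67  1.48 -0.26  1.33  1.93]
```

View pics/w9c.png

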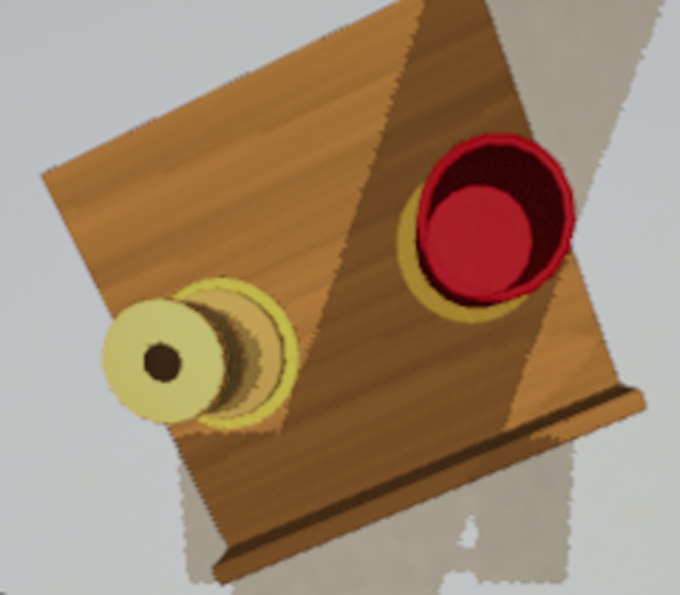

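Both holders stand upright on their inlays: the votive rim is at (496,218) and the taper head at (164,361). I'm checking the numbers.

Run:
```python
from h import *
w=np.load("pics/w9.npz"); f=lambda u,v,z: px(w,((u+.5)/2.8333-.5+110,(v+.5)/2.8333-.5),z)[:2].round(4)
print("votive",f(496,215,.092),"taper",f(164,361,.102), "taper foot right edge dist", f(284,350,.022), "inlay right", f(299,350,.012))
from scipy.optimize import least_squares
t=np.linspace(0,6.28,73)
def o(p,r,z):
  q=np.array([proj(w,[p[0]+r*np.cos(x),p[1]+r*np.sin(x),z]) for x in t]); q=(q+.5-[110,0])*2.8333-.5; return np.r_[q.min(0),q.max(0)]
for n,r,z,m,k in (("rim",.027,.092,[418,132,574,305],[0,1,2,3]),("head",.021,.102,[103,298,225,424],[0,1,2,3]),("inlV",.033,.012,[398,323],[0,3]),("inlT",.033,.012,[278,299,431],[1,2,3])):
  s=least_squares(lambda p:o(p,r,z)[k]-m,[.48,-.3],diff_step=1e-3);print(n,s.x.round(4),s.fun.round(1))
```

```text
votive [ 0.4656 -0.2431] taper [ 0.4842 -0.3638] taper foot right edge dist [ 0.4895 -0.3359] inlay right [ 0.491  -0.3309]
rim [ 0.4673 -0.2435] [-2.1  1.   2.1 -1. ]
head [ 0.4847 -0.3639] [-1.  -0.2  1.   0.3]
inlV [ 0.4667 -0.2445] [ 0. -0.]
inlT [ 0.4855 -0.3637] [ 1.6 -0.  -1.8]
```

Both holders are within about 1 mm of their inlay centres, so I'm handing the job in.

```bash
python3 -c "
from bench import *
print(close_job())"
```

```text
the job is handed in; nothing more can be done
None
```

The job is done and handed in after about 41 s of robot time: the lunette case is on the plinth, and the votive and taper holders are back upright on their own inlays, each within about 1 mm of centre by camera.

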